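# Slide the middle cassette out of a packed stand and load it flat

### The job

Three reagent cassettes lie packed tightly together in the slanted stand, so there is no finger room round the middle one. Slide the middle cassette sideways along its length, still lying in the stand, until an end sticks out well past its two neighbours, then grip it there, lift it out and lower it, without dropping it, to lie flat and right way up inside the rim of the level steel tray, lengthwise. Leave the other two cassettes lying in the stand and do not disturb the tape roll or the specimen cups.

Things in the scene. Friction and masses are not known exactly. Their poses are not given: they have to be found in the camera images.
- stand: Fixed aluminium stand; origin: centre of its foot. Plate rising 30 degrees toward the stand's +x (about the robot's left): 168 mm along the slope, 170 mm wide (y), 5 mm thick, its upper face's centre 72 mm above the origin. Lip at the low edge 17.5 mm high, 110 mm wide. Open at both sides (+y, -y): a cassette slides out along y either way and stays while its middle is over the plate.
- cassette_mid: The one to move: middle of three identical white blocks, 50 mm (its x) by 120 mm (y) by 42 mm high (z), about 0.14 kg, two flat grey round caps on top (too flat to grip). Origin: centre of its underside. In the stand x points up the slope, y along the stand's level y, z square to the slope, leaning 30 degrees to the robot's right. Both long sides touch its neighbours; its ends are free.
- cassette_low: The neighbour below it on the slope, against the lip: same cassette, same axes, its origin 50 mm down the slope.
- cassette_high: The neighbour above it on the slope: same cassette, same axes, its origin 50 mm up the slope; nothing behind it.
- tray: Fixed level steel tray on the worktop, 88 mm (x) by 158 mm (y) outside. Origin: centre of its underside. Inside 80 mm (x) by 150 mm (y), floor 5 mm above the origin, rim 12 mm above the origin, 4 mm thick. Its y runs roughly away from or toward the robot. The cassette goes in with its 120 mm length along the tray's y.
- tape_roll: Loose roll of white tape lying flat, 58 mm across, 20 mm high, nearer the robot than the stand and the tray. Bystander. Origin: centre of its underside.
- cup_1: Loose specimen cup with white lid, 56 mm across, 57 mm high, behind the work. Bystander. Origin: centre of its underside.
- cup_2: A second specimen cup like it, also behind the work. Bystander. Origin: centre of its underside.
Not all that is in view belongs to the job. What is shaped like the stand but yellow is not meant.

How it is judged:
By the outcome, as a careful person would: the job done as asked, in the order asked, and still so for the second after the job is handed in, with the robot touching nothing.
It also fails if it takes over 53 s, if anything falls off the work surface, if the arm or the gripper's body presses on something with over 40 N, if the wrist force passes 120 N, or if a joint passes its speed limit or range.

### The arm

A 6-joint arm with a two-finger parallel gripper is mounted at the origin on a cart in front of the work surface, level with it; the furniture and walls round the work are solid. World frame = base frame: x ahead of the robot, y to its left, z up, the work surface at z = 0. Lengths are in m, angles in rad, forces in N, time in s.
With the tool pointing down it reaches from about 0.325 to 0.85 m from the base axis. Payload 15.5 kg.
Tool frame: the origin (TCP) lies midway between the tips of the shut fingers; the grasp point (between the pads) lies 19 mm behind it (ctrl.tcp_to_grasp is the z of the grasp point in the tool frame, in m); z points along the fingers, y is the direction in which the jaws open and shut (so a half turn about z gives the same grasp; the last joint's range is limited). The gripper opens to 91 mm and grips with 3 to 60 N. Pads are 32 mm wide; open, the fingers measure 118 mm over their backs; the gripper's body (76 mm by 178 mm) begins 60 mm behind the grasp point.
Start: joints at [-1.226, 0.494, 1.345, -0, 1.302, -0.096], TCP at [0.267, -0.565, 0.214] pointing down, gripper open.
Joint ranges: [-2.91, 2.91], [-0.82, 2.16], [0.22, 2.67], [-1.22, 4.37], [0.12, 2.79], [-3.08, 3.08]. Speed limits (rad/s): [1.89, 1.89, 2.57, 3.01, 3.01, 3.01].

### API

Orientations are given as a unit quaternion [x, y, z, w].
In Python, from plant import ctrl, viewer, hand_in gives the robot as it stands. The module is installed in compiled form; this text tells all that it offers.
- The arm moves only by the tool drive_tool, never from a script. Its argument "increments" is a list that holds one entry, the list of rows, each a list of 7 numbers: the shift along the tool's x, y, z in mm, then the turn, a rotation vector about the tool's x, y, z in degrees, then the closure in counts, from 0 (fully open) to 255 (shut). In form: [[[tx, ty, tz, wx, wy, wz, jaw], ...]]. A call has 1 to 5 rows; each row is the pose to reach, as a shift and turn from the pose commanded when the call began, along the tool's axes at that moment; what a row does not reach only later rows make up. A row lasts 1/10 s, in which the tool goes at most 50 mm and 8.59 degrees, less where a joint would pass 70% of its speed; a pose out of reach is approached as far as the arm can. A call with a gripper value outside its range is refused whole. The fingers move at their own pace and stop on an object; "force" is the grip in N (left out, the last holds). Time passes only in rows, so rows that repeat a pose let the fingers close. It gives the time, the measured TCP pose, the force and the opening at its end, in the units of the state.
- ctrl.read_state(): the state, without advancing time (a new reading comes with each control period).
- viewer.camera(name): name is "scene" or "top" or "wrist"; returns a dict with "pixels" (400x640x3 uint8, red, green, blue), "intrinsics" (3x3 intrinsics, pixels), "rvec" (rotation vector, rad) and "tvec" (3), from world to camera coordinates, as OpenCV has them. Camera axes: x right, y down, z forward; pixel columns grow to the right and rows downward; lengths in m; the calibration is good to about 2 mm. A picture is of the moment at which its call begins. There is no depth.
- hand_in(): hands the job in, once; it reports no verdict.
The state is a dict: "time": time; "joint_positions": joint angles; "qd": joint speeds; "effort": joint torques, N m; "position": TCP position; "tcp_rot": TCP orientation; "force": force on the tool from outside, world axes, zero at the start; "ft_torque": the same for the moment, N m; "width": finger opening in m.
Only numpy, scipy, OpenCV 4.12 (cv2) and the standard library are available. Lean on these libraries where they do the work, as an engineer would, in place of code of your own. Each camera call takes 0.05 s, during which the arm holds its last target. There are 200 camera calls.

## Working session

There is one attempt and no reset: what is moved stays moved. The work goes in short steps, Python scripts to look and compute and a tool call to move; the robot and the scene stay as the last step left them, time stands still between calls to the robot, and variables do not carry over. Pictures are saved under pics/ and viewed, and the job is handed in when it is done.

Besides the shell and the picture viewer there is one more tool, called after ">>>" by a JSON object that holds its "api" and its "payload". drive_tool: Moves the arm, as the interface text tells. Its arguments: {"type":"object","properties":{"increments":{"type":"array","items":{"type":"array","items":{"type":"array","items":{"type":"number"}}}},"force":{"type":"number"}},"required":["increments"]}

```bash
mkdir -p pics
cat > h.py <<'E'
import numpy as np,cv2
from scipy.spatial.transform import Rotation as R
from plant import ctrl,viewer,hand_in
def snap(n,f):
    c=viewer.camera(n); cv2.imwrite(f'pics/{f}.png',cv2.cvtColor(c['pixels'],cv2.COLOR_RGB2BGR)); 
    np.savez(f'pics/{f}.npz',**c); return c
def load(f): return dict(np.load(f'pics/{f}.npz'))
def ray(c,uv):
    Rm=cv2.Rodrigues(np.array(c['rvec'],float))[0]; t=np.array(c['tvec'],float).ravel()
    d=Rm.T@np.linalg.inv(c['intrinsics'])@np.array([uv[0],uv[1],1.]); return -Rm.T@t,d/np.linalg.norm(d)
def onz(c,uv,z):
    o,d=ray(c,uv); return o+d*(z-o[2])/d[2]
def tri(c1,u1,c2,u2):
    o1,d1=ray(c1,u1);o2,d2=ray(c2,u2)
    s=np.linalg.lstsq(np.c_[d1,-d2],o2-o1,rcond=None)[0]; a=o1+s[0]*d1;b=o2+s[1]*d2
    return (a+b)/2,np.linalg.norm(a-b)
def proj(c,P): return cv2.projectPoints(np.array(P,float).reshape(-1,1,3),np.array(c['rvec'],float),np.array(c['tvec'],float),c['intrinsics'],None)[0][:,0]
E
python3 -c "
from h import *
for n in ['scene','top','wrist']:
    c=snap(n,n+'0'); print(n,ray(c,(320,200)))
s=ctrl.read_state(); print(s,ctrl.tcp_to_grasp)"
```

```text
scene (array([-0.24434165,  0.53316555,  0.75854847]), array([ 0.71444179, -0.41530108, -0.5631145 ]))
top (array([0.33928652, 0.0695878 , 1.24438725]), array([ 0.19217178, -0.0141425 , -0.98125939]))
wrist (array([ 0.33137285, -0.53559663,  0.3846314 ]), array([-0.21984593, -0.12178223, -0.96790333]))
{'time': 0.15, 'joint_positions': array([-1.22546911e+00,  4.94039904e-01,  1.34601282e+00, -4.95948109e-06,
        1.30251219e+00, -9.54853144e-02]), 'qd': array([-0.00210475, -0.00232387, -0.00386416,  0.00040071,  0.00071928,
       -0.00072263]), 'effort': array([ 2.53155784e-03, -8.79201007e+01, -3.82052422e+01,  7.06475764e-02,
        5.02077432e-02, -8.22744164e-05]), 'position': array([ 0.266575  , -0.56495352,  0.21346744]), 'tcp_rot': array([ 9.75808450e-01,  2.18626696e-01, -6.29423510e-05, -4.82046093e-04]), 'force': array([ 0.37449929, -0.2366658 ,  0.24566587]), 'ft_torque': array([-0.06337033,  0.02004666,  0.00670006]), 'width': 0.09169855149904138} -0.0188
```

View pics/scene0.png

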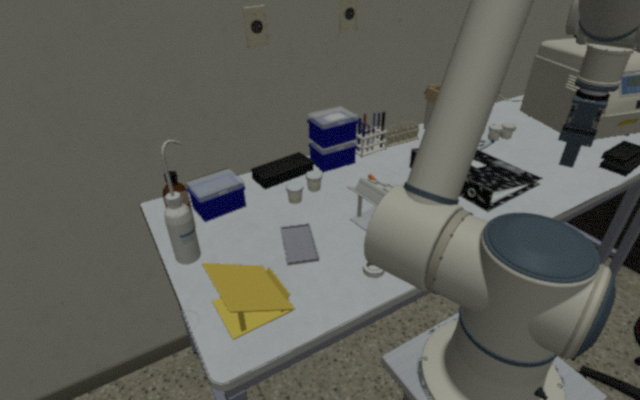

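View pics/top0.png

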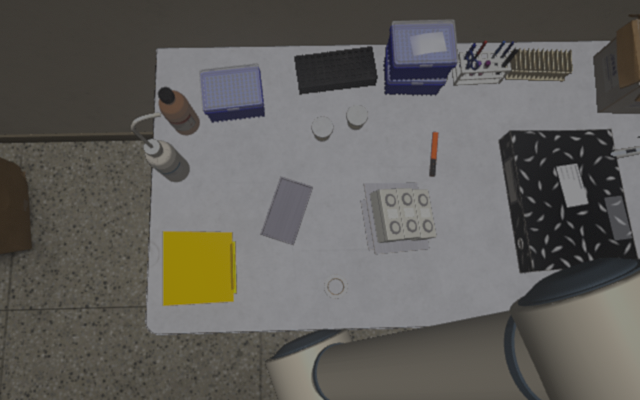

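The top view shows the grey stand with three capped cassettes at about (403,215). The tray is at (287,211), the tape roll at (335,287) and the cups at (322,127) and (357,116). Possible mix-ups:
- yellow stand at (200,268): decoy
- cassettes by column of caps: left (391), middle (408), right (425). Uphill is to the left (+y), so the middle column is cassette_mid.
- blue boxes at (232,92) and (420,55): not ours

I'll check the choice in a close crop.

```bash
python3 -c "
from h import *
i=cv2.imread('pics/top0.png')
cv2.imwrite('pics/c1.png',cv2.convertScaleAbs(cv2.resize(i[170:260,350:450],None,fx=6.5,fy=6.5,interpolation=cv2.INTER_CUBIC),alpha=1.2))
cv2.imwrite('pics/c2.png',cv2.convertScaleAbs(cv2.resize(i[165:305,250:350],None,fx=4.2,fy=4.2,interpolation=cv2.INTER_CUBIC),alpha=1.2))
c=load('top0')
for n,p,z in [('tray',(287,211),.012),('tape',(335,287),.02),('cup1',(322,127),.057),('cup2',(357,116),.057),('standmid',(408,214),.12)]: print(n,onz(c,p,z))
"
```

```text
tray [0.55411494 0.13639583 0.012     ]
tape [0.3604967  0.02059112 0.02      ]
cup1 [0.76012561 0.04265814 0.057     ]
cup2 [ 0.7876333  -0.04726095  0.057     ]
standmid [ 0.52156473 -0.15029943  0.12      ]
```

View pics/c1.png

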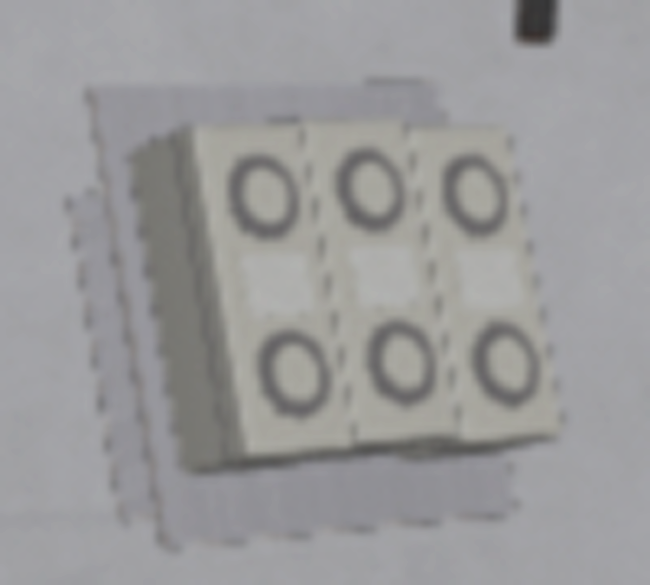

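View pics/c2.png

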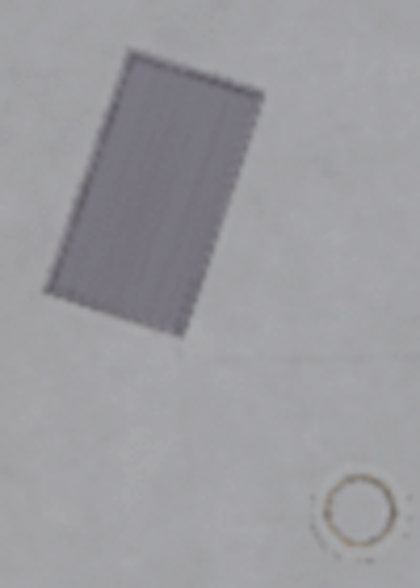

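The crop confirms the grey stand, with its high side on the left. The mid cassette is the middle column, with caps at about (406.8,198.8) and (411.5,225.7) in full-image pixels. I'll measure it now.

```bash
python3 -c "
from h import *
c=load('top0')
P=lambda x,y:(350+x/6.5-.5+.077,170+y/6.5-.5+.077)
T=lambda x,y:(250+x/4.2-.4,165+y/4.2-.4)
print('plate hi edge',onz(c,P(90,90),.114),onz(c,P(165,545),.114))
cc=-.004
for s,a,b in [(75,(190,128),(245,450)),(25,(303,122),(352,442)),(-25,(408,125),(460,438)),(-75,(512,135),(560,432))]:
    z=.1084+.5*(cc+s/1000); A=onz(c,P(*a),z);B=onz(c,P(*b),z); d=B-A; print(s,A,B,np.linalg.norm(d),np.degrees(np.arctan2(d[1],d[0])))
q=[onz(c,T(*p),.012) for p in [(130,50),(265,93),(183,335),(45,290)]]
print(np.array(q),np.mean(q,0)); 
for i in range(4): d=q[(i+1)%4]-q[i]; print(np.linalg.norm(d),np.degrees(np.arctan2(d[1],d[0])))
"
```

```text
plate hi edge [ 0.59815632 -0.05024221  0.114     ] [ 0.4325638  -0.06990995  0.114     ]
75 [ 0.5767503  -0.08184678  0.1439    ] [ 0.46223801 -0.09549382  0.1439    ] 0.11532262736067256 -173.20380635117738
25 [ 0.58342165 -0.12629969  0.1189    ] [ 0.46694549 -0.13740795  0.1189    ] 0.11700464792547169 -174.552211757308
-25 [ 0.58681764 -0.16947726  0.0939    ] [ 0.47027631 -0.18136409  0.0939    ] 0.11714596668766898 -174.17615906941455
-75 [ 0.58743177 -0.21380794  0.0689    ] [ 0.47444676 -0.22416406  0.0689    ] 0.1134586285421926 -174.76294615673262
[[0.64465043 0.15184037 0.012     ]
 [0.61575333 0.06970299 0.012     ]
 [0.46879095 0.12200099 0.012     ]
 [0.49784936 0.20422618 0.012     ]] [0.55676102 0.13694263 0.012     ]
0.08707232711112092 -109.38259380140731
0.15599046028300456 160.41140353666322
0.08720879417572198 70.53657277069922
0.1558679765224378 -19.638891015965886
```

```bash
cat >> h.py <<'E'
yaw=np.radians(95.7); hx=np.array([np.cos(yaw),np.sin(yaw),0]); Z=np.array([0,0,1.])
u=hx*np.cos(np.pi/6)+Z*.5; n=-hx*.5+Z*np.cos(np.pi/6); v=np.array([np.sin(yaw),-np.cos(yaw),0])
RS=np.c_[v,-u,-n]; TOP=np.array([.527,-.1536,.1064]); BOT=TOP-.042*n
def st(a,b,c): return BOT+a*v+b*u+c*n   # along length (away from robot), up slope, off the plate
def inc(p,Rt=RS):
    s=ctrl.read_state(); R0=R.from_quat(s['tcp_rot']); d=R0.inv().apply(np.array(p)-s['position'])*1000
    w=(R0.inv()*R.from_matrix(Rt)).as_rotvec(degrees=True); print('INC',np.round(d,1),np.round(w,2),'|',np.linalg.norm(d).round(),np.linalg.norm(w).round())
E
python3 -c "
from h import *
print(BOT,st(-.1,0,.15)); inc(st(-.1,0,.15)); inc(st(-.1,0,.15),R.from_quat(ctrl.read_state()['tcp_rot']).as_matrix())"
```

```text
[ 0.52491429 -0.13270383  0.07002693] [ 0.43285771 -0.21726498  0.19993074]
INC [ 298.7 -243.5   13.8] [29.65  5.12 19.1 ] | 386.0 36.0
INC [ 298.7 -243.5   13.8] [0. 0. 0.] | 386.0 0.0
```

>>> {"api": "drive_tool", "payload": {"increments": [[[0,0,-50,0,0,0,255],[40,-30,-80,6,1,4,255],[80,-62,-80,12,2,8,255],[120,-95,-70,18,3,12,255],[155,-125,-60,24,4,16,255]]], "force": 30}}

```text
time: 0.65
position: [0.3513, -0.3921, 0.2762]
tcp_rot: [0.975, 0.076, -0.012, -0.211]
force: [0.2, -0.8, -1.3]
width: 0.0538
```

```bash
python3 -c "
from h import *
inc(st(-.1,0,.15));print(ctrl.read_state()['joint_positions'])"
```

```text
INC [ 106.6 -114.1  136.5] [5.6  0.94 2.96] | 207.0 6.0
[-1.05772768  0.50755982  1.23187313  0.15779439  1.79792835  0.36297737]
```

>>> {"api": "drive_tool", "payload": {"increments": [[[40,-45,20,3,0.5,1.5,255],[80,-90,60,5,0.8,2.5,255],[100,-110,95,5.6,0.9,3,255],[100,-110,95,5.6,0.9,3,255],[100,-110,95,5.6,0.9,3,255]]]}}

```text
time: 1.15
position: [0.428, -0.2367, 0.2339]
tcp_rot: [0.965, 0.05, -0.014, -0.259]
force: [-0.0, -0.1, 0.4]
width: 0.0142
```

```bash
python3 -c "
from h import *
c=snap('wrist','w1');inc(st(-.1,0,.15));print(ctrl.read_state()['joint_positions'])
t=snap('top','t1')"
```

```text
INC [ 7.3 -0.7 40.5] [0.06 0.18 0.17] | 41.0 0.0
[-0.84550617  0.49609105  1.42048952  0.29517894  1.65950735  0.58288017]
```

View pics/w1.png

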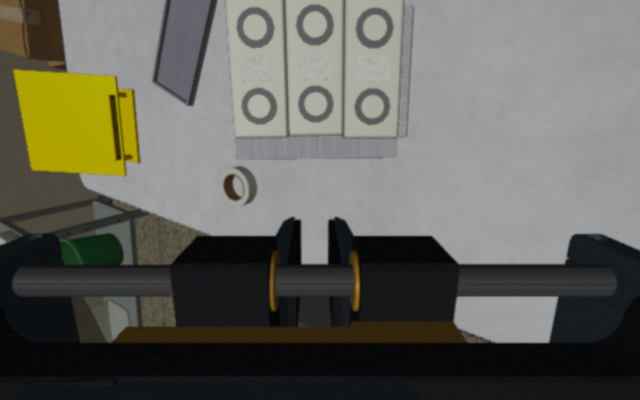

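The wrist view shows the mid cassette's near end, with corners at (288,135) and (344,136) and caps at (315,24) and (316,104). The fingers are lined up with it.

```bash
python3 -c "
from h import *
c=load('w1')
for p in [(288,135),(344,136),(315,24),(316,104),(235,136),(397,136),(237,155),(395,155)]:
    o,d=ray(c,p); off=0 if p[1]<150 else -.042
    X=o+d*((TOP+off*n-o)@n)/(d@n); q=X-BOT; print(p,np.round([q@v*1e3,q@u*1e3,q@n*1e3],1))
"
```

```text
(288, 135) [-56.8  24.6  42. ]
(344, 136) [-57.5 -27.   42. ]
(315, 24) [36.3  0.2 42. ]
(316, 104) [-29.2  -1.1  42. ]
(235, 136) [-57.9  73.4  42. ]
(397, 136) [-57.3 -75.8  42. ]
(237, 155) [-80.7  82.1   0. ]
(395, 155) [-80.1 -85.1  -0. ]
```

>>> {"api": "drive_tool", "payload": {"increments": [[[10,0,40,0,0.2,0.2,255],[12,0,80,0,0.2,0.2,255],[12,0,120,0,0.2,0.2,255],[12,0,145,0,0.2,0.2,255],[12,0,145,0,0.2,0.2,255]]]}}

```text
time: 1.75
position: [0.4311, -0.1663, 0.1079]
tcp_rot: [0.965, 0.046, -0.013, -0.259]
force: [-0.1, -0.2, 2.4]
width: 0.0005
```

```bash
python3 -c "
from h import *
inc(st(-.08,-.001,.010));s=ctrl.read_state();print(s['joint_positions'],s['width'],s['force'])
c=snap('wrist','w2')"
```

```text
INC [16.7 -1.  34.9] [-0.03  0.   -0.19] | 39.0 0.0
[-0.75711234  0.60313513  1.65452333  0.34600295  1.31140837  0.55484799] 0.00045125221723088044 [-0.05450288 -0.22260742  2.38341787]
```

View pics/w2.png

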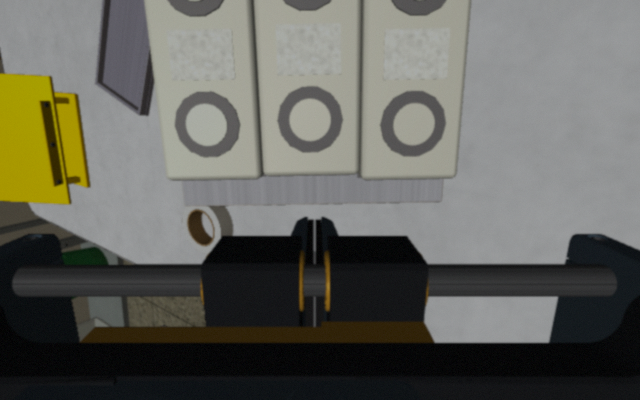

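The shut fingers at about (315,225) line up with the mid cassette's end, from (262,175) to (360,172). I'll lower them and push.

>>> {"api": "drive_tool", "payload": {"increments": [[[0,0,20,0,0,0,255],[0,0,34,0,0,0,255],[0,0,34,0,0,0,255],[6,0,34,0,0,0,255],[12,0,34,0,0,0,255]]]}}

```text
time: 2.3
position: [0.4441, -0.1506, 0.0809]
tcp_rot: [0.965, 0.047, -0.011, -0.257]
force: [-0.1, 0.7, 0.7]
width: 0.0011
```

>>> {"api": "drive_tool", "payload": {"increments": [[[5,0,0,0,0,0,255],[10,0,0,0,0,0,255],[15,0,0,0,0,0,255],[20,0,0,0,0,0,255],[25,0,0,0,0,0,255]]]}}

```text
time: 2.8
position: [0.468, -0.1467, 0.0799]
tcp_rot: [0.965, 0.047, -0.012, -0.257]
force: [-2.6, -2.3, 1.9]
width: 0.0005
```

```bash
python3 -c "
from h import *
inc(st(-.013,0,.010));s=ctrl.read_state();print(s['force'])
c=snap('wrist','w3')"
```

```text
INC [45.1 -2.3  2.8] [ 0.13 -0.12 -0.1 ] | 45.0 0.0
[-2.62377735 -2.28926863  1.8516175 ]
```

View pics/w3.png

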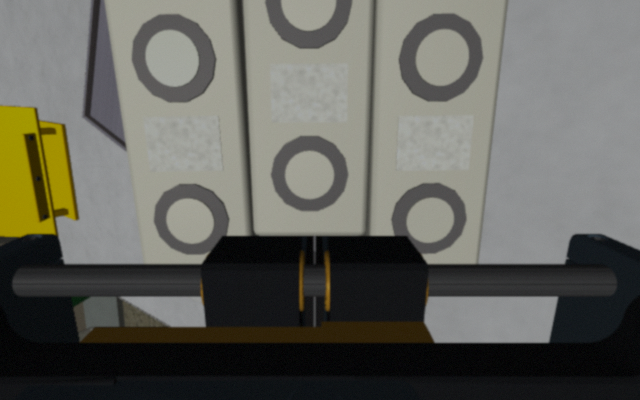

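The mid cassette has slid about 18 mm: its near cap is at (310,173), against (191,218) and (429,218) for the neighbours, which stayed put. I'll keep pushing.

>>> {"api": "drive_tool", "payload": {"increments": [[[5,0,0,0,0,0,255],[10,0,0,0,0,0,255],[15,0,0,0,0,0,255],[20,0,0,0,0,0,255],[25,0,0,0,0,0,255]]]}}

```text
time: 3.35
position: [0.493, -0.1442, 0.0799]
tcp_rot: [0.965, 0.047, -0.012, -0.257]
force: [-1.1, -0.4, 0.3]
width: 0.0008
```

>>> {"api": "drive_tool", "payload": {"increments": [[[5,0,0,0,0,0,255],[10,0,0,0,0,0,255],[15,0,0,0,0,0,255],[17,0,0,0,0,0,255],[17,0,0,0,0,0,255]]]}}

```text
time: 3.85
position: [0.5098, -0.1427, 0.0799]
tcp_rot: [0.965, 0.047, -0.012, -0.257]
force: [0.2, -0.1, 0.1]
width: 0.0002
```

```bash
python3 -c "
from h import *
inc(st(-.013,0,.010));s=ctrl.read_state();print(s['force'])
c=snap('top','t3');i=cv2.imread('pics/t3.png')
cv2.imwrite('pics/t3c.png',cv2.convertScaleAbs(cv2.resize(i[130:270,330:470],None,fx=4,fy=4,interpolation=cv2.INTER_CUBIC),alpha=1.2))
c=snap('wrist','w4')"
```

```text
INC [ 3.  -2.4  2.8] [ 0.15 -0.15 -0.09] | 5.0 0.0
[ 0.20740461 -0.08164519  0.11961525]
```

View pics/t3c.png

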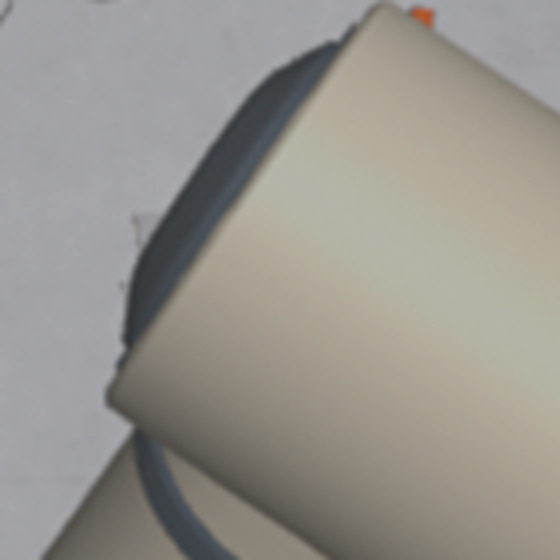

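View pics/w4.png

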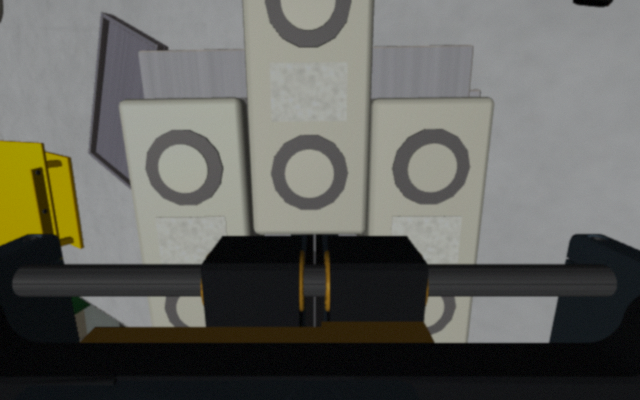

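The mid cassette now sticks out well past the neighbours. Their far edges are at row 100, and its near end is at row 232. I'll retract, move over the exposed end, open the jaws and look.

>>> {"api": "drive_tool", "payload": {"increments": [[[-4,0,0,0,0,0,255],[-4,0,-40,0,0,0,255],[-4,0,-80,0,0,0,200],[20,0,-90,0,0,0,0],[60,0,-90,0,0,0,0]]]}}

```text
time: 4.45
position: [0.5735, -0.1836, 0.1602]
tcp_rot: [0.965, 0.046, -0.011, -0.256]
force: [0.4, -0.6, 0.1]
width: 0.0218
```

>>> {"api": "drive_tool", "payload": {"increments": [[[35,0,0,0,0,0,0],[42,0,0,0,0,0,0],[42,0,0,0,0,0,0],[42,0,0,0,0,0,0],[42,0,0,0,0,0,0]]]}}

```text
time: 4.95
position: [0.6141, -0.1777, 0.1581]
tcp_rot: [0.965, 0.046, -0.012, -0.258]
force: [-0.4, 0.5, 1.2]
width: 0.0615
```

```bash
python3 -c "
from h import *
inc(st(.085,-.001,.012));s=ctrl.read_state();print(s['force'],s['width'],s['joint_positions'])
c=snap('wrist','w5')"
```

```text
INC [ 0.5 -1.6 91.1] [ 0.12 -0.12 -0.16] | 91.0 0.0
[-0.35090529  0.51802588  1.22391811] 0.06152555439629608 [-0.59225531  0.72699908  1.18149115  0.39526354  1.58193432  0.816316  ]
```

View pics/w5.png

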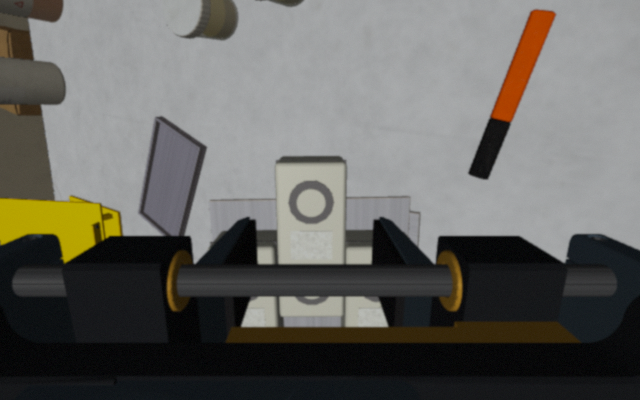

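The mid cassette's far end is at rows 157–162, columns 277–345, and the jaws at columns 215–410 straddle it. I'll measure where that end is.

```bash
python3 -c "
from h import *
c=load('w5')
for p in [(277,162),(345,162),(311,203),(277,316),(345,316),(276,247),(346,247)]:
    o,d=ray(c,p); X=o+d*((TOP-o)@n)/(d@n); q=X-BOT; print(p,np.round([q@v*1e3,q@u*1e3],1))
for p in [(157,119),(206,148),(140,212)]: print(onz(c,p,.012))
"
```

```text
(277, 162) [122.5  22.4]
(345, 162) [122.4 -24.3]
(311, 203) [93.3 -0.8]
(277, 316) [ 2.8 26. ]
(345, 316) [  2.6 -26.7]
(276, 247) [60. 25.]
(346, 247) [ 59.9 -26.3]
[0.64521278 0.14777028 0.012     ]
[0.62033645 0.05870836 0.012     ]
[0.50312003 0.19843859 0.012     ]
```

>>> {"api": "drive_tool", "payload": {"increments": [[[0,0,0,0,0,0,0],[0,-1,0,0,0,0,0],[1,-1,15,0,0,0,0],[1,-1,30,0,0,0,0],[1,-1,45,0,0,0,0]]]}}

```text
time: 5.5
position: [0.6139, -0.154, 0.1193]
tcp_rot: [0.965, 0.047, -0.012, -0.257]
force: [1.1, -1.2, 0.0]
width: 0.091
```

>>> {"api": "drive_tool", "payload": {"increments": [[[0,0,15,0,0,0,0],[0,0,30,0,0,0,0],[0,0,45,0,0,0,0],[0,0,45,0,0,0,0],[0,0,45,0,0,0,0]]]}}

```text
time: 6.0
position: [0.6119, -0.1321, 0.0809]
tcp_rot: [0.965, 0.047, -0.012, -0.257]
force: [1.2, -0.6, 0.1]
width: 0.091
```

```bash
python3 -c "
from h import *
inc(st(.085,-.001,.012));s=ctrl.read_state();print(s['force'],s['width'])
c=snap('wrist','w6')"
```

```text
INC [-1.7 -0.5  1.4] [ 0.14 -0.13 -0.1 ] | 2.0 0.0
[ 1.17539891 -0.55241856  0.10805837] 0.09100566564449847
```

View pics/w6.png

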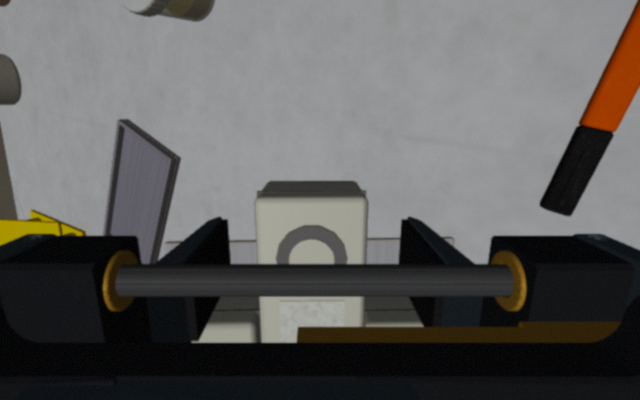

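The cassette's end is centred between the open fingers (end face at columns 257–367, fingers at about 205 and 420). I'll close on it.

>>> {"api": "drive_tool", "payload": {"increments": [[[0,0,0,0,0,0,255],[0,0,0,0,0,0,255],[0,0,0,0,0,0,255],[0,0,0,0,0,0,255],[0,0,0,0,0,0,255]]], "force": 40}}

```text
time: 6.55
position: [0.6119, -0.132, 0.0806]
tcp_rot: [0.965, 0.047, -0.012, -0.257]
force: [-0.9, -0.9, 0.2]
width: 0.0541
```

>>> {"api": "drive_tool", "payload": {"increments": [[[0,0,0,0,0,0,255],[0,0,0,0,0,0,255],[0,0,0,0,0,0,255],[0,0,0,0,0,0,255],[0,0,-3,0,0,0,255]]]}}

```text
time: 7.05
position: [0.612, -0.132, 0.0833]
tcp_rot: [0.965, 0.047, -0.012, -0.259]
force: [2.7, 11.3, 1.5]
width: 0.0501
```

>>> {"api": "drive_tool", "payload": {"increments": [[[0,0,-8,0,0,0,255],[0,0,-18,0,0,0,255],[0,0,-30,0,0,0,255],[0,0,-45,0,0,0,255],[0,0,-60,0,0,0,255]]]}}

```text
time: 7.55
position: [0.6148, -0.1633, 0.1355]
tcp_rot: [0.965, 0.047, -0.012, -0.257]
force: [0.2, -0.1, -1.1]
width: 0.0494
```

>>> {"api": "drive_tool", "payload": {"increments": [[[0,0,-15,0,0,0,255],[0,0,-30,0,0,0,255],[0,0,-45,0,0,0,255],[0,0,-50,0,0,0,255],[0,0,-50,0,0,0,255]]]}}

```text
time: 8.05
position: [0.6174, -0.1883, 0.1787]
tcp_rot: [0.965, 0.047, -0.012, -0.257]
force: [0.5, 0.3, -2.1]
width: 0.0497
```

```bash
python3 -c "
from h import *
ty=np.radians(70.4)  # tray x dir; short side
tx=np.array([np.cos(ty),np.sin(ty),0]); tl=np.array([np.sin(ty),-np.cos(ty),0]) # away
RT=np.c_[tl,-tx,-Z]; C=np.array([.557,.137,.005])
g=C+.0245*tl+Z*.0135; print('goal tcp',g)
inc(g+Z*.2,RT)
s=ctrl.read_state();print(s['force'],s['width'],s['position'])
c=snap('wrist','w7');snap('scene','s7')"
```

```text
goal tcp [0.58008041 0.12878144 0.0185    ]
INC [  -6.6 -296.7  124.2] [-29.36   6.44  24.57] | 322.0 39.0
[ 0.52472254  0.26392567 -2.10233875] 0.049699561771487516 [ 0.61739024 -0.18831733  0.17873763]
```

View pics/w7.png

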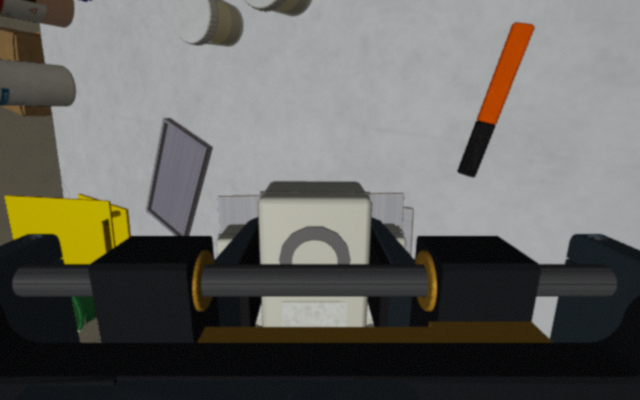

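View pics/s7.png

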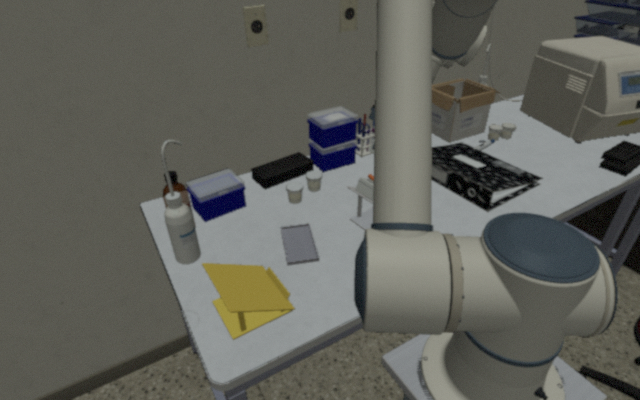

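The cassette is firmly held and square in the jaws (columns 258–370, width 49.7 mm), and the neighbours are still in the stand. I'll rise over the high cassette, level it and move above the tray.

>>> {"api": "drive_tool", "payload": {"increments": [[[0,-12,-25,0,0,0,255],[0,-35,-58,0,0,0,255],[0,-70,-45,-5,1,4,255],[-1,-105,-20,-10,2,8,255],[-2,-140,5,-15,3,12,255]]]}}

```text
time: 8.65
position: [0.6026, -0.0638, 0.2436]
tcp_rot: [0.99, -0.061, -0.007, -0.126]
force: [1.9, 2.0, -2.6]
width: 0.0493
```

```bash
cat >> h.py <<'E'
ty=np.radians(70.4)
tx=np.array([np.cos(ty),np.sin(ty),0]); tl=np.array([np.sin(ty),-np.cos(ty),0])
RT=np.c_[tl,-tx,-Z]; C=np.array([.557,.137,.005]); g=C+.0245*tl+Z*.0135
E
python3 -c "
from h import *
inc(g+Z*.15,RT)
s=ctrl.read_state();print(s['force'],s['width'],s['position'],s['joint_positions'])"
```

```text
INC [ -43.3 -163.4  121.1] [-14.22   3.22  12.44] | 208.0 19.0
[ 1.91524776  2.00232843 -2.63856151] 0.04931678367454329 [ 0.60263543 -0.06378633  0.2436431 ] [-0.34419596  0.47132777  1.33207765  0.2421856   1.42732308  1.30490781]
```

>>> {"api": "drive_tool", "payload": {"increments": [[[-9,-33,20,-4,1,4,255],[-18,-66,40,-8,2,8,255],[-27,-100,65,-12,3,12,255],[-36,-135,95,-14.2,3.2,12.4,255],[-43,-160,118,-14.2,3.2,12.4,255]]]}}

```text
time: 9.15
position: [0.5781, 0.1275, 0.17]
tcp_rot: [0.986, -0.167, -0.001, -0.001]
force: [0.1, 0.1, -1.7]
width: 0.0498
```

>>> {"api": "drive_tool", "payload": {"increments": [[[0,0,0,0,0,0,255],[0,0,0,0,0,0,255],[0,0,0,0,0,0,255]]]}}

```text
time: 9.45
position: [0.5798, 0.1232, 0.1714]
tcp_rot: [0.986, -0.168, -0.001, -0.002]
force: [-0.1, -0.1, -2.2]
width: 0.0499
```

```bash
python3 -c "
from h import *
inc(g+Z*.15,RT)
s=ctrl.read_state();print(s['force'],s['width'],s['position'],s['joint_positions'])
snap('wrist','w8');snap('top','t8');snap('scene','s8')
i=cv2.imread('pics/t8.png');j=cv2.imread('pics/s8.png')
a=cv2.resize(i[150:290,230:450],None,fx=3.6,fy=3.6,interpolation=cv2.INTER_CUBIC)[:300];
b=cv2.resize(j[150:290,220:440],None,fx=3.6,fy=3.6,interpolation=cv2.INTER_CUBIC)[:500,:]
cv2.imwrite('pics/t8c.png',cv2.resize(i[150:290,230:450],None,fx=3.6,fy=3.6,interpolation=cv2.INTER_CUBIC));cv2.imwrite('pics/s8c.png',b)"
```

```text
INC [-1.6 -5.3  3. ] [-0.16  0.13  0.24] | 6.0 0.0
[-0.11374103 -0.06073984 -2.2191586 ] 0.049889502958762016 [0.57983965 0.12321559 0.17143703] [0.10660463 0.49211844 1.47931989 0.00375412 1.17101749 2.01388557]
```

View pics/w8.png

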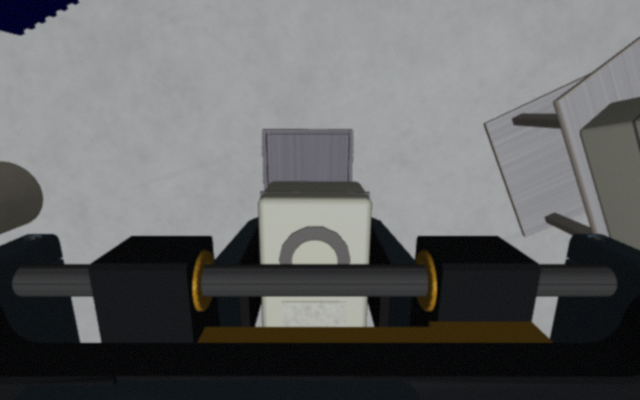

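View pics/t8c.png

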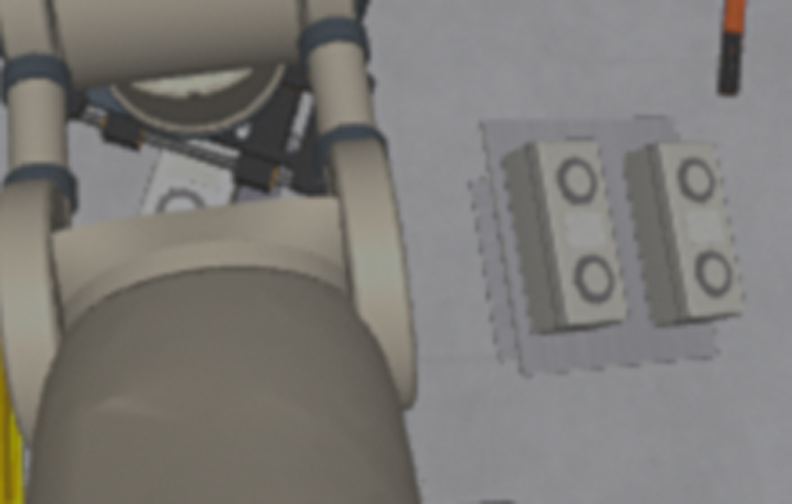

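View pics/s8c.png

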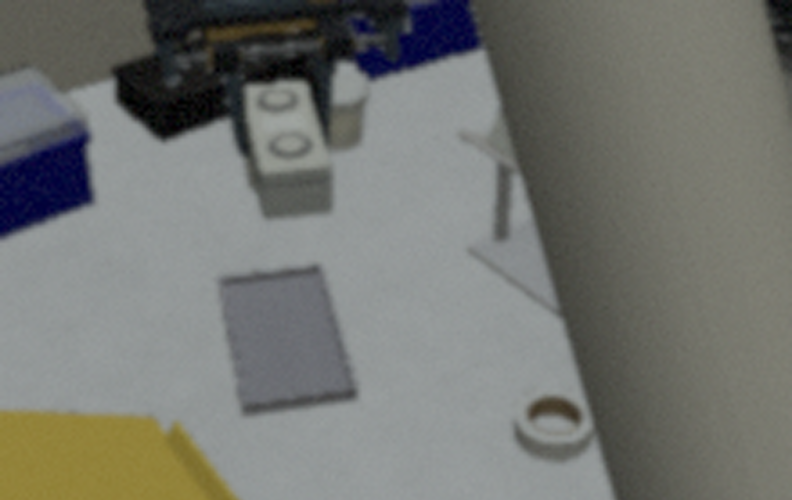

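The cassette is held level over the tray. The wrist view shows the tray's far rim corners at (264,129) and (351,129) and the cassette's far top edge at row 196. Both neighbours are still in the stand. I'll check the tray position from here.

```bash
python3 -c "
from h import *
c=load('w8');s=ctrl.read_state()
for p,z in [((264,129),.012),((352,129),.012)]:
    X=onz(c,p,z)-C; print('tray',X@tl*1e3,X@tx*1e3)
for p in [(260,197),(370,197)]:
    X=onz(c,p,s['position'][2]-.0135+.042)-s['position'];print('cass rel tcp',X@tl*1e3,X@tx*1e3)
j=load('s8'); P=lambda x,y:(220+x/3.6-.4,150+y/3.6-.4)
q=np.array([onz(j,P(*p),.012) for p in [(220,278),(320,266),(355,397),(243,414)]])-C; print(np.c_[q@tl,q@tx]*1e3,'mean',(q@tl).mean()*1e3,(q@tx).mean()*1e3)
print(proj(c,[C+.079*tl+.044*tx+[0,0,.007],C+.079*tl-.044*tx+[0,0,.007]]))
"
```

```text
tray 81.41941635303995 42.815073657621056
tray 81.81170010997269 -40.983524261041886
cass rel tcp 35.706046982505136 23.33174873033494
cass rel tcp 35.95799334707706 -24.103011026431798
[[ 74.29548206  44.70573283]
 [ 73.33879135 -38.83997886]
 [-89.44325129 -37.56196263]
 [-90.55354046  46.36296182]] mean -8.09062958402704 3.666688292581693
[[262.84208558 131.5806568 ]
 [355.066316   132.02260438]]
```

>>> {"api": "drive_tool", "payload": {"increments": [[[-2,-6,25,-0.2,0.1,0.2,255],[-2,-6,55,-0.2,0.1,0.2,255],[-2,-6,85,-0.2,0.1,0.2,255],[-2,-6,115,-0.2,0.1,0.2,255],[-2,-6,125,-0.2,0.1,0.2,255]]]}}

```text
time: 10.1
position: [0.5785, 0.1296, 0.0442]
tcp_rot: [0.985, -0.17, -0.002, 0.001]
force: [0.4, 0.2, -1.4]
width: 0.0502
```

>>> {"api": "drive_tool", "payload": {"increments": [[[0,0,0,0,0,0,255],[0,0,0,0,0,0,255]]]}}

```text
time: 10.3
position: [0.5806, 0.1303, 0.0476]
tcp_rot: [0.985, -0.17, 0.0, 0.0]
force: [0.2, 0.4, -2.0]
width: 0.0494
```

```bash
python3 -c "
from h import *
inc(g,RT)
s=ctrl.read_state();print(s['force'],s['width'],s['position'])
snap('wrist','w9');j=snap('scene','s9')['pixels'][:,:,::-1]
cv2.imwrite('pics/s9c.png',cv2.resize(j[190:290,250:360],None,fx=6,fy=6,interpolation=cv2.INTER_CUBIC)[:,:])"
```

```text
INC [ 0.   1.6 29.1] [ 0.   -0.05  0.03] | 29.0 0.0
[ 0.18585333  0.37513569 -1.99193577] 0.049413671604190926 [0.58056204 0.13033618 0.04764432]
```

View pics/w9.png

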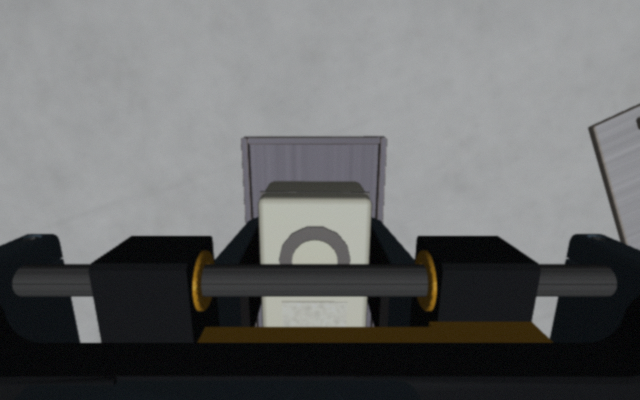

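View pics/s9c.png

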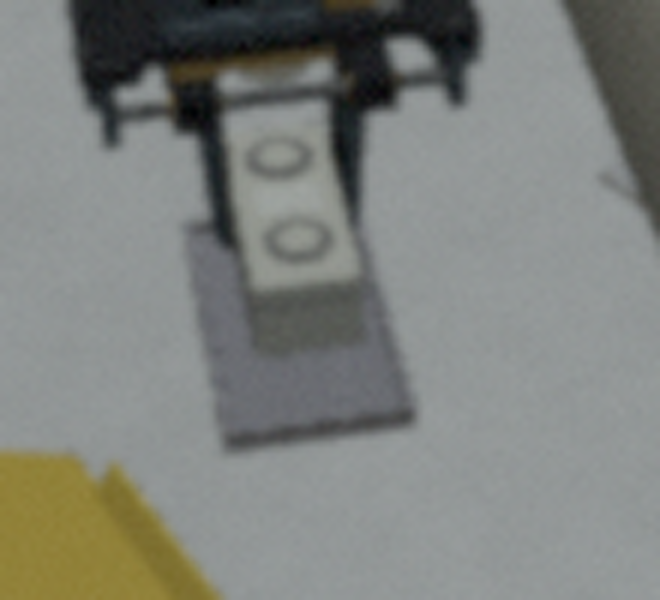

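The cassette is centred across the tray (tray columns 242–386, cassette 258–372). I'll lower it slowly.

>>> {"api": "drive_tool", "payload": {"increments": [[[0,0,7,0,0,0,255],[0,0,14,0,0,0,255],[0,0,20,0,0,0,255],[0,0,25,0,0,0,255],[0,0,25,0,0,0,255]]]}}

```text
time: 10.9
position: [0.5792, 0.1305, 0.0205]
tcp_rot: [0.985, -0.17, -0.001, 0.0]
force: [-0.5, 0.0, -1.2]
width: 0.0497
```

>>> {"api": "drive_tool", "payload": {"increments": [[[0,0,1,0,0,0,255],[0,0,2,0,0,0,255],[0,0,3,0,0,0,255],[0,0,3,0,0,0,255]]]}}

```text
time: 11.3
position: [0.5797, 0.1306, 0.0185]
tcp_rot: [0.985, -0.17, -0.0, 0.0]
force: [0.6, 0.1, -2.2]
width: 0.05
```

>>> {"api": "drive_tool", "payload": {"increments": [[[0,0,1,0,0,0,255],[0,0,1,0,0,0,255],[0,0,1,0,0,0,255]]]}}

```text
time: 11.6
position: [0.5797, 0.1305, 0.0175]
tcp_rot: [0.985, -0.17, -0.0, 0.0]
force: [0.8, -0.1, -1.7]
width: 0.0501
```

>>> {"api": "drive_tool", "payload": {"increments": [[[0,0,0.7,0,0,0,255],[0,0,0.7,0,0,0,255],[0,0,0.7,0,0,0,255]]]}}

```text
time: 11.9
position: [0.5798, 0.1305, 0.017]
tcp_rot: [0.985, -0.17, -0.0, 0.0]
force: [-3.2, 0.0, 5.9]
width: 0.0495
```

```bash
python3 -c "
from h import *
s=ctrl.read_state();print(s['force'],s['ft_torque'],s['width'],s['position'])
c=snap('wrist','w10');j=snap('scene','s10')['pixels'][:,:,::-1]
cv2.imwrite('pics/s10c.png',cv2.resize(j[190:290,250:360],None,fx=6,fy=6,interpolation=cv2.INTER_CUBIC)[:,:])"
```

```text
[-3.17463569  0.02745495  5.93091754] [-0.15879705  0.28165727 -0.08986462] 0.04954904727491712 [0.57978692 0.13051462 0.01704846]
```

View pics/w10.png

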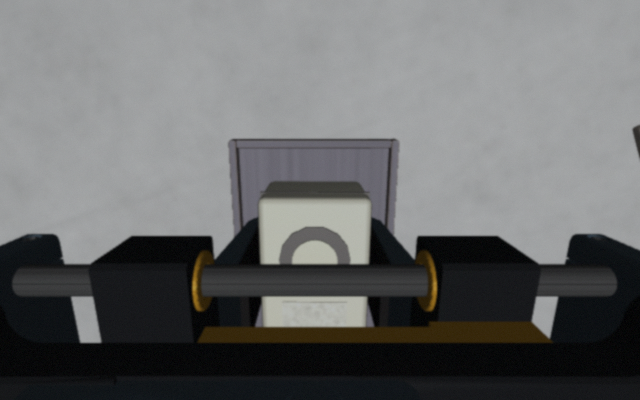

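View pics/s10c.png

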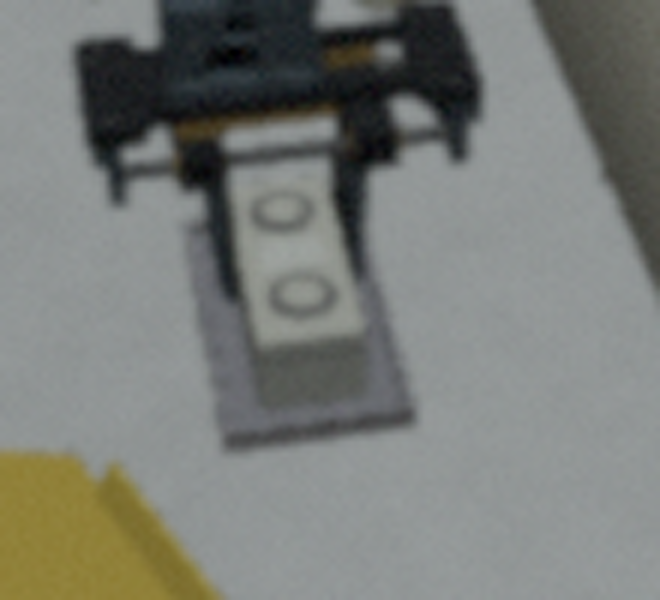

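The cassette rests on the floor inside the rim: there is a gap at every visible side, and contact force rose by about 8 N. I'll release it and retreat.

>>> {"api": "drive_tool", "payload": {"increments": [[[0,0,-0.5,0,0,0,110],[0,0,-0.5,0,0,0,95],[0,0,-0.5,0,0,0,75],[0,0,-0.5,0,0,0,70],[0,0,-0.5,0,0,0,70]]]}}

```text
time: 12.5
position: [0.5797, 0.1305, 0.0172]
tcp_rot: [0.985, -0.17, -0.0, 0.0]
force: [-0.1, -0.0, 0.7]
width: 0.0661
```

>>> {"api": "drive_tool", "payload": {"increments": [[[0,0,-10,0,0,0,70],[0,0,-30,0,0,0,70],[0,0,-60,0,0,0,70],[0,0,-100,0,0,0,40],[0,0,-140,0,0,0,0]]]}}

```text
time: 13.0
position: [0.5794, 0.1305, 0.1593]
tcp_rot: [0.985, -0.17, -0.0, 0.0]
force: [0.4, 0.1, 0.4]
width: 0.079
```

>>> {"api": "drive_tool", "payload": {"increments": [[[-30,0,-30,0,0,0,0],[-70,0,-60,0,0,0,0],[-90,0,-80,0,0,0,0],[-90,0,-80,0,0,0,0],[-90,0,-80,0,0,0,0]]]}}

```text
time: 13.5
position: [0.4951, 0.1609, 0.2382]
tcp_rot: [0.986, -0.169, 0.001, 0.0]
force: [1.2, -0.3, -0.8]
width: 0.0914
```

```bash
python3 -c "
from h import *
s=ctrl.read_state();print(s['force'],s['width'],s['position'])
snap('wrist','w11');snap('scene','s11');snap('top','t11')
j=cv2.imread('pics/s11.png')
cv2.imwrite('pics/s11c.png',cv2.resize(j[170:290,250:400],None,fx=5,fy=5,interpolation=cv2.INTER_CUBIC)[:,:])"
```

```text
[ 1.24911831 -0.32317998 -0.8103767 ] 0.09135965157865178 [0.49514701 0.16087373 0.23823144]
```

View pics/w11.png

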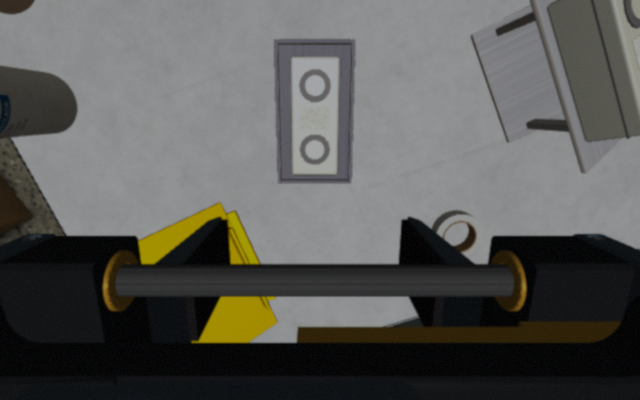

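View pics/s11c.png

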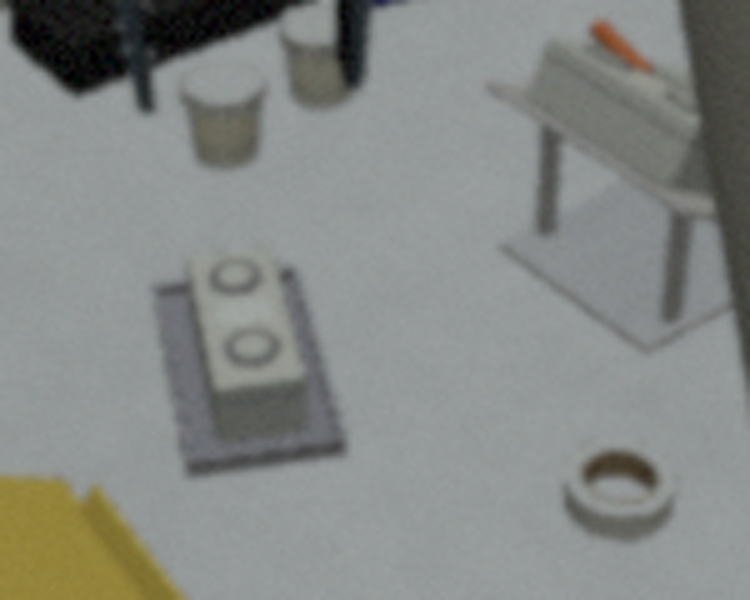

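View pics/t11.png

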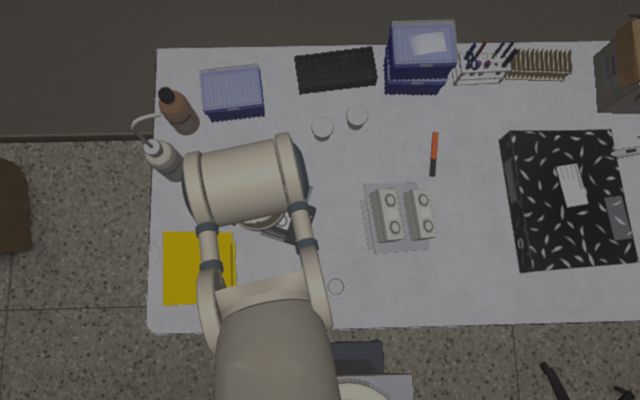

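The cassette lies flat inside the rim, caps up: cassette at columns 290–341, rows 57–175, inside the tray at 275–355, 40–182. The neighbours are in the stand at (388,215) and (421,213). The cups at (322,127) and (357,116) and the tape roll at (335,287) haven't moved. Handing in.

```bash
python3 -c "
from h import *
print(hand_in())"
```

```text
the job is handed in; nothing more can be done
None
```

The job is done and handed in at about 13.7 s of the 53 s allowed. I pushed the middle cassette about 60 mm along the stand, away from the robot, with the shut fingers. I then gripped the exposed end at 40 N, lifted it out, levelled it and lowered it lengthwise into the tray.

- **Cassette:** the last pictures show it flat, caps up and inside the rim with a gap on every side.
- **Everything else:** the other two cassettes are still in the stand. The tape roll and cups are at the same pixels as at the start.
- **Robot:** the gripper is open and clear of everything, with no contact force. The largest force I saw was about 12 N, when the jaws closed.
- **Disagreement:** the scene camera put the tray centre about 8 mm nearer the robot than the top camera did, while the wrist camera put it about 2.5 mm farther away. I used the top camera's value, and the wrist picture after release shows the cassette clear of the rim.

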